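Open the filter cover of the clay-dust unit

ROBOT

A 7-joint arm with a two-finger parallel gripper is mounted at the origin on the work surface. World frame = base frame: x ahead of the robot, y to its left, z up, the work surface at z = 0. Lengths are in m, angles in rad, forces in N, time in s.
With the tool pointing down it reaches from about 0.35 to 0.9 m from the base axis. Payload 19.9 kg.
Tool frame: the origin (TCP) lies at the very end of the fingers, on their centre line; the grasp point (between the pads) lies 19 mm behind it; z points along the fingers, y is the direction in which the jaws open and shut (so a half turn about z gives the same grasp; the last joint's range is limited). The gripper opens to 94 mm and grips with 3 to 60 N. Pads are 16 mm wide; open, the fingers measure 119 mm over their backs; the gripper's body (75 mm by 177 mm) begins 78 mm behind the grasp point.
Start: joints at [1.19, 0.417, -0.01, 1.614, 0.005, 1.111, -0.053], TCP at [0.208, -0.589, 0.205] pointing down, gripper open.
Joint ranges: [-2.81, 2.81], [-0.39, 2.02], [-1.27, 1.25], [0.06, 2.57], [-1.19, 4.33], [0.19, 2], [-2.82, 2.82]. Speed limits (rad/s): [1.89, 1.89, 2.39, 2.39, 3.01, 3.01, 3.01].

INTERFACE

Orientations are given as a rotation vector (axis times angle).
In Python, from bench import arm gives the robot as it stands. The module is installed in compiled form; this text tells all that it offers.
- The arm moves only by the shell command python3 -m jog 'ROWS' [FORCE]. ROWS is JSON, a list of rows, each an object with "xyz": the shift along the tool's x, y, z in m, a list of three; "angular": the turn, a rotation vector about the tool's x, y, z in degrees, a list of three; "claw": the closure, from 0 (fully open) to 1 (shut). A call has 1 to 8 rows; each row shifts and turns the commanded pose from where the row before left it, along the tool's axes as they then stand; what a row does not reach is not made up. A row lasts 1/10 s, in which the tool goes at most 50 mm and 8.59 degrees, less where a joint would pass 70% of its speed; a pose out of reach is approached as far as the arm can. A call with a gripper value outside its range is refused whole. The fingers move at their own pace and stop on an object; FORCE is the grip in N (left out, the last holds). Time passes only in rows, so rows that do not move let the fingers close. It gives the time, the measured TCP pose, the force and the opening at its end, in the units of the state.
- arm.sense(): the state, without advancing time (a new reading comes with each control period).
- arm.camera(name): name is "side" or "top"; returns the picture (384x512x3 uint8, red, green, blue); there is no depth.
- arm.camera_info(name): a dict with "fx", "fy", "cx", "cy" (pixels), "camera_from_world" (4x4, takes a point from world to camera coordinates). Camera axes: x right, y down, z forward; pixel columns grow to the right and rows downward; lengths in m; the calibration is good to about 2 mm. A picture is of the moment at which its call begins. camera_info takes no time and is no camera call.
- arm.close_job(): hands the job in, once; it reports no verdict.
Trained networks look in the newest picture that a camera, given by its name, has taken for a name from the list of things; names that differ only in an ending like _2 or _b are one class to them, and where a whole thing is asked for, a point or a joint stands for the part that bears it (a point fixed in the world has none). Each returns a list of dicts, best first, with "score" (0 to 1); they miss things now and then, are a little off and sometimes report something else, mostly with a low value. They report only what shows in the picture. A call takes as long as a camera call. They do not tell look-alikes from the thing itself.
- arm.masks_of(thing, camera): "region" (384x512 bool, what is visible of it) and "rect" ([left, top, right, bottom] in pixels, round what is visible of it).
The state is a dict: "time": time; "joint_pos": joint angles; "qvel": joint speeds; "effort": joint torques, N m; "eef_pos": TCP position; "eef_rot": TCP orientation; "force": force on the tool from outside, world axes, zero at the start; "torque": the same for the moment, N m; "gripper_width": finger opening in m.
Only numpy, scipy, OpenCV 4.12 (cv2) and the standard library are available. Lean on these libraries where they do the work, as an engineer would, in place of code of your own. Each camera call takes 0.05 s, during which the arm holds its last target.

TASK

On the clay-dust filter unit, press the orange snap tab fully in, down to its stop (it stays in), then push the released blue cover along its runners, towards and over the tab, until it no longer covers any of the filter, and leave it lying flat on the runners. Only press and push with the fingertips: do not lift the cover, and leave the jar, the mug and the wooden paddle alone.

Things in the scene. Friction and masses are not known exactly. Their poses are not given: they have to be found in the camera images.
- unit: Grey clay-dust filter unit, fixed, 130 (x) by 320 (y) by 80 mm high; black hose stub 35 mm longer at its +y end. Origin: centre of underside. Two runners along its y, tops 70 mm up, carry the cover; between them a 72 mm wide channel. Guide walls 101 mm apart inside, a back stop (face at y = -144 mm) and an end stop (face at y = +150 mm), all 80 mm high
- unit_well (a point): Fixed point of the unit at its x = 0, y = -85 mm, 70 mm above the table: over the middle of the white and yellow pleated filter, which lies in the channel from unit y = -134 to -39 mm, its top about 64 mm above the table. Axes as the unit's
- cover: Loose blue cover plate, 96 (x) by 110 (y) by 6 mm thick, about 0.16 kg, flat on the runners over the filter, axes as the unit's. Origin: centre of underside, at the start at unit y = -85 mm, z = 70 mm, its +y edge 3 mm short of the tab. With the tab in it slides to unit +y, up to 180 mm to the end stop; the filter is clear once the origin is past unit y = +16 mm
- cover_rib (a point): Centre of the white push rib on the cover: 64 mm (cover x) by 10 mm (cover y), standing 14 mm above the plate's top, from 76 to 90 mm above the table. It lies at cover x = 0, y = +20 mm; pushing its -y face drives the cover off. Axes as the cover's, z up
- tab_top (a point): Centre of the top face of the orange snap tab, 44 (unit x) by 36 mm (unit y), in the channel just beyond the cover's +y edge, at unit x = 0, y = -9 mm. Standing up its top is 79 mm above the table, 3 mm above the cover's top, and blocks the cover; pressed in it is 67 mm above the table and the cover passes over it. z up
- tab (a joint): Travel of the snap tab straight down, m: 0 standing up (starts at 0 to 0.002), 0.012 fully in against its stop. A stiff catch: about 5 N moves it, and it stays as far in as it was pressed. It must be fully in (more than about 0.0105)
- jar: Terracotta-coloured lidded glaze jar, 60 mm across, 85 mm tall, loose bystander. Origin at the centre of its underside
- mug: White ceramic mug, 76 mm across, 80 mm tall, handle on its +y side, loose bystander. Origin at the centre of its underside
- paddle: Wooden clay paddle lying flat, 55 mm by 185 mm by 10 mm, loose bystander; blade from y = -70 to +30 mm, handle to y = +115 mm of its origin, which is on its underside
There are look-alikes about, which are no part of the job. Of the things that look like the cover, the smallest one is meant.

How it is judged:
By the outcome, as a careful person would: the job done as asked, in the order asked, and still so for the second after the job is handed in, with the robot touching nothing.
It also fails if it takes over 38 s, if anything falls off the work surface, if the arm or the gripper's body presses on something with over 40 N, if the wrist force passes 120 N, or if a joint passes its speed limit or range.

## Working session

There is one attempt and no reset: what is moved stays moved. The work goes in short steps, Python scripts to look and compute and a shell command to move; the robot and the scene stay as the last step left them, time stands still between calls to the robot, and variables do not carry over. Pictures are saved under pics/ and viewed, and the job is handed in when it is done.

```bash
mkdir -p pics
python3 - <<'E'
from bench import arm
import cv2,numpy as np
s=arm.sense();print({k:np.round(v,3).tolist() for k,v in s.items()})
for c in("side","top"):
    im=arm.camera(c);cv2.imwrite(f"pics/{c}0.png",im[:,:,::-1].copy())
    i=arm.camera_info(c);print(c,i["fx"],i["fy"],i["cx"],i["cy"]);print(np.round(i["camera_from_world"],4).tolist())
    for t in("cover","unit","tab_top"):
        for r in arm.masks_of(t,c):print(c,t,r["score"],r["rect"],int(r["region"].sum()))
E
```

```text
{'time': 0.0, 'joint_pos': [1.19, 0.418, -0.01, 1.614, 0.005, 1.111, -0.053], 'qvel': [0.001, 0.001, 0.001, -0.0, -0.002, -0.001, 0.002], 'effort': [0.001, -85.124, 0.639, -42.598, -0.049, 0.019, 0.0], 'eef_pos': [0.208, -0.589, 0.205], 'eef_rot': [-3.095, -0.53, 0.0], 'force': [-0.025, -0.768, 0.06], 'torque': [-0.002, 0.001, -0.029], 'gripper_width': 0.094}
side 350.30858883015856 350.30858883015856 259.488393657463 193.46674843566333
[[0.9185, -0.3954, 0.007, -0.5452], [-0.2021, -0.4845, -0.8511, 0.1613], [0.3399, 0.7803, -0.5249, 0.5911], [0.0, 0.0, 0.0, 1.0]]
side cover 0.87 [286.9, 290.2, 417.9, 383.1] 7190
side cover 0.85 [82.3, 282.8, 203.2, 382.2] 7332
side cover 0.8 [214.6, 186.0, 278.8, 227.6] 1549
side unit 0.9 [169.7, 150.6, 297.3, 270.5] 7142
side tab_top 0.7 [217.7, 184.9, 239.7, 197.0] 280
top 499.7435552294591 499.7435552294591 260.57442244450954 193.04243915469354
[[0.0215, -0.9998, 0.0037, -0.0791], [-0.9899, -0.0218, -0.1402, 0.5566], [0.1402, -0.0006, -0.9901, 1.2051], [0.0, 0.0, 0.0, 1.0]]
top cover 0.78 [340.2, 156.1, 402.5, 217.9] 2688
top cover 0.72 [292.0, 262.7, 349.5, 330.1] 2958
top cover 0.69 [238.5, 180.4, 290.2, 227.9] 1816
top unit 0.65 [152.2, 170.1, 294.8, 242.6] 6000
top tab_top 0.55 [223.7, 200.9, 241.1, 217.7] 283
```

View pics/side0.png

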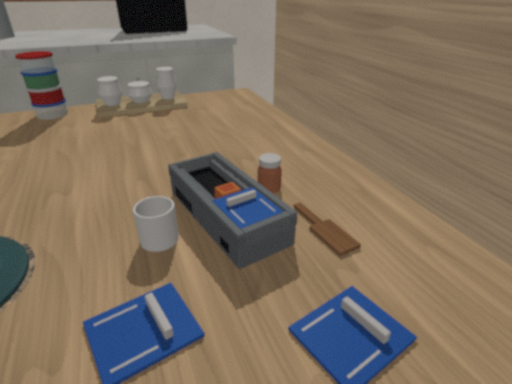

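View pics/top0.png

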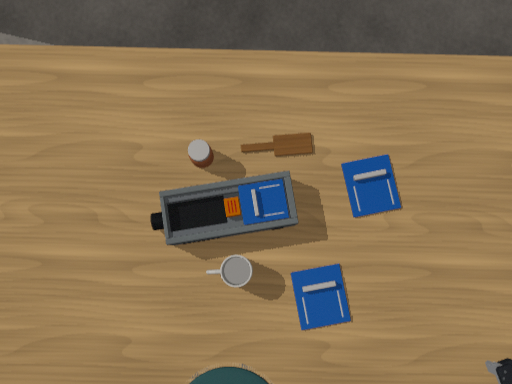

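The cover to use is the one on the grey unit, at about (264,202) in the top view and (248,207) in the side view. The tab is at (232,207) top. The two larger blue plates on the table are look-alikes. Next I'll fit the unit pose.

```bash
cat > h.py <<'E'
from bench import arm
import cv2,numpy as np
from scipy.optimize import least_squares
def proj(c,P):
    i=arm.camera_info(c);T=i["camera_from_world"];p=np.atleast_2d(P)@T[:3,:3].T+T[:3,3]
    return np.c_[i["fx"]*p[:,0]/p[:,2]+i["cx"],i["fy"]*p[:,1]/p[:,2]+i["cy"]]
def back(c,uv,z):
    i=arm.camera_info(c);T=i["camera_from_world"];uv=np.atleast_2d(uv)
    d=np.c_[(uv[:,0]-i["cx"])/i["fx"],(uv[:,1]-i["cy"])/i["fy"],np.ones(len(uv))]@T[:3,:3]
    o=-T[:3,:3].T@T[:3,3];return o+d*((z-o[2])/d[:,2])[:,None]
def w(pose,l):
    x,y,a=pose;l=np.atleast_2d(l);c,s=np.cos(a),np.sin(a)
    return np.c_[x+c*l[:,0]-s*l[:,1],y+s*l[:,0]+c*l[:,1],l[:,2]]
E
python3 - <<'E'
from h import *
im=cv2.imread("pics/top0.png");hsv=cv2.cvtColor(im,cv2.COLOR_BGR2HSV)
for c in("top","side"):
    im=cv2.imread(f"pics/{c}0.png");hsv=cv2.cvtColor(im,cv2.COLOR_BGR2HSV)
    o=cv2.inRange(hsv,(4,180,120),(16,255,255))
    n,l,st,ce=cv2.connectedComponentsWithStats(o)
    for k in range(1,n):
        if st[k,4]>60:print(c,"or",st[k],ce[k],back(c,ce[k],.079))
    b=cv2.inRange(hsv,(105,150,60),(130,255,255))
    b=cv2.morphologyEx(b,cv2.MORPH_CLOSE,np.ones((9,9)))
    n,l,st,ce=cv2.connectedComponentsWithStats(b)
    for k in range(1,n):
        if st[k,4]>300:
            pts=np.argwhere(l==k)[:,::-1].astype(float)
            g=back(c,pts,.076)[:,:2]
            r=cv2.minAreaRect((g*1000).astype(np.float32));print(c,"blue",st[k],r)
im=cv2.imread("pics/top0.png")
cv2.imwrite("pics/topcrop.png",cv2.resize(im[160:260,140:310],None,fx=4.6,fy=4.6,interpolation=cv2.INTER_CUBIC))
im=cv2.imread("pics/side0.png")
cv2.imwrite("pics/sidecrop.png",cv2.resize(im[145:275,160:310],None,fx=4.5,fy=4.5,interpolation=cv2.INTER_CUBIC))
E
```

```text
top or [224 197  16  20 258] [231.5620155  206.35271318] [[0.51873707 0.00194269 0.079     ]]
top blue [ 342  155   59   62 2608] ((577.9215698242188, -333.2425842285156), (132.77952575683594, 116.79629516601562), 12.770263671875)
top blue [ 238  179   51   46 1801] ((533.3773193359375, -72.83308410644531), (96.92798614501953, 109.40895080566406), 10.578034400939941)
top blue [ 291  264   59   66 2855] ((311.212158203125, -211.96446228027344), (132.87232971191406, 116.29202270507812), 11.701496124267578)
side blue [ 214  193   68   34 1079] ((535.736328125, -72.5639419555664), (92.4798583984375, 102.98670959472656), 10.026540756225586)
side blue [  84  284  119  100 6130] ((312.7428894042969, -282.12164306640625), (118.3975601196289, 107.99118041992188), 11.755593299865723)
side blue [ 290  288  125   96 5936] ((548.9542846679688, -389.1800537109375), (122.03926849365234, 105.58964538574219), 13.450531005859375)
```

View pics/topcrop.png

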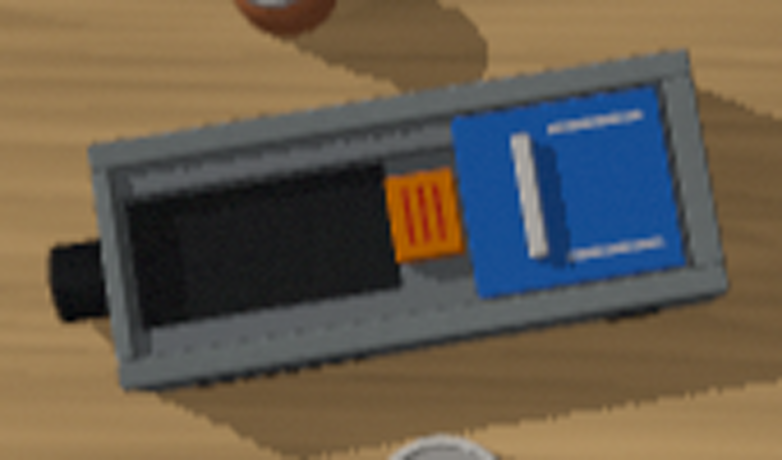

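View pics/sidecrop.png

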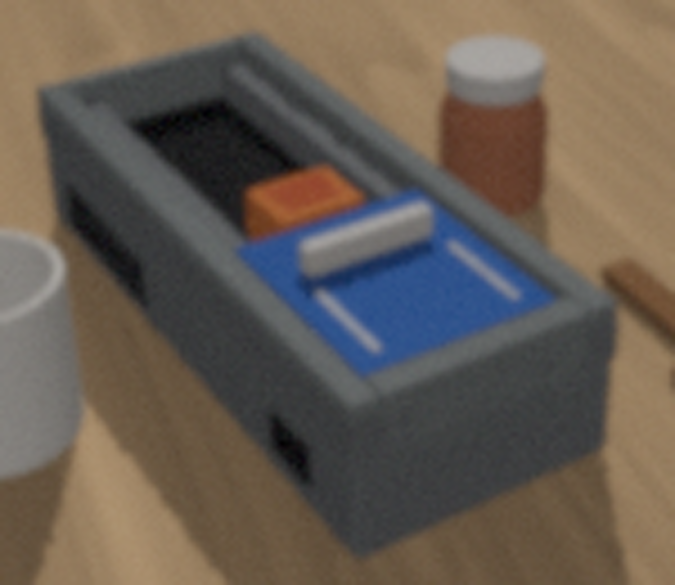

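Run:
```python
from h import *
tc=lambda p:np.array(p)/4.6+[140,160]-.4
sc=lambda p:np.array(p)/4.5+[160,145]-.4
T=[((90,147),(.065,.16,.08)),((690,50),(.065,-.16,.08)),((728,290),(-.065,-.16,.08)),((125,388),(-.065,.16,.08)),
((453,117),(.048,-.03,.076)),((655,86),(.048,-.14,.076)),((480,298),(-.048,-.03,.076)),((684,266),(-.048,-.14,.076))]
S=[((252,36),(.065,.16,.08)),((612,300),(.065,-.16,.08)),((362,405),(-.065,-.16,.08)),((42,90),(-.065,.16,.08)),((362,553),(-.065,-.16,.0)),((600,445),(.065,-.16,0)),
((415,190),(.048,-.03,.076)),((240,250),(-.048,-.03,.076))]
def res(p,which="ts"):
    r=[]
    if "t" in which:r.append((proj("top",w(p,[b for a,b in T]))-tc([a for a,b in T]))/500)
    if "s" in which:r.append((proj("side",w(p,[b for a,b in S]))-sc([a for a,b in S]))/350)
    return np.concatenate(r).ravel()*1000
for k in("t","s","ts"):
    f=least_squares(res,[.52,.01,.19],args=(k,));print(k,f.x,np.degrees(f.x[2]),np.sqrt(np.mean(f.fun**2)))
p=f.x;np.save("unit.npy",p)
print("tab",w(p,[0,-.009,.079]),"cover",w(p,[0,-.085,.07]),"rib",w(p,[0,-.065,.09]))
from scipy.spatial.transform import Rotation as R
print(R.from_rotvec(arm.sense()["eef_rot"]).as_matrix().round(3))
```

```text
t [0.51748668 0.0095828  0.18310109] 10.490919828585563 1.0539819215193917
s [0.52058344 0.01453742 0.19322057] 11.070723248645923 3.9217196657833084
ts [0.51935605 0.01196387 0.19096132] 10.941277650247676 3.454980314041867
tab [[0.52106428 0.00312747 0.079     ]] cover [[ 0.53548929 -0.07149102  0.07      ]] rib [[ 0.53169323 -0.05185458  0.09      ]]
[[ 0.943  0.332 -0.   ]
 [ 0.332 -0.943  0.   ]
 [-0.    -0.    -1.   ]]
```

The top view fits at about 1 mrad: unit at (0.5175, 0.0096) with yaw about 10.6°. The orange tab's centroid agrees with this. I'll move over the tab with the fingers closed.

```bash
python3 -m jog '[{"xyz":[0.031,-0.028,0],"angular":[0,0,0],"claw":1},{"xyz":[0.031,-0.028,0],"angular":[0,0,0],"claw":1},{"xyz":[0.031,-0.028,0],"angular":[0,0,0],"claw":1},{"xyz":[0.031,-0.028,0],"angular":[0,0,0],"claw":1},{"xyz":[0.031,-0.028,0],"angular":[0,0,0],"claw":1},{"xyz":[0.031,-0.028,0],"angular":[0,0,0],"claw":1},{"xyz":[0.031,-0.028,0],"angular":[0,0,0],"claw":1},{"xyz":[0.031,-0.028,0],"angular":[0,0,0],"claw":1}]' 20
python3 -m jog '[{"xyz":[0.031,-0.028,0],"angular":[0,0,0],"claw":1},{"xyz":[0.031,-0.028,0],"angular":[0,0,0],"claw":1},{"xyz":[0.031,-0.028,0],"angular":[0,0,0],"claw":1},{"xyz":[0.031,-0.028,0],"angular":[0,0,0],"claw":1},{"xyz":[0.031,-0.028,0],"angular":[0,0,0],"claw":1},{"xyz":[0.031,-0.028,0],"angular":[0,0,0],"claw":1},{"xyz":[0.031,-0.028,0],"angular":[0,0,0],"claw":1}]'
python3 -m jog '[{"xyz":[0,0,0],"angular":[0,0,-8],"claw":1},{"xyz":[0,0,0],"angular":[0,0,-8],"claw":1},{"xyz":[0,0,0],"angular":[0,0,-8],"claw":1},{"xyz":[0,0,0],"angular":[0,0,-8],"claw":1},{"xyz":[0,0,0],"angular":[0,0,-8],"claw":1},{"xyz":[0,0,0],"angular":[0,0,-8],"claw":1},{"xyz":[0,0,0],"angular":[0,0,-8],"claw":1},{"xyz":[0,0,0],"angular":[0,0,-8],"claw":1}]'
cat >> h.py <<'E'
from scipy.spatial.transform import Rotation as R
def to(u,z,yaw=10.6,p=(.5178,.0098)):
    s=arm.sense();M=R.from_rotvec(s["eef_rot"]).as_matrix()
    pp=[*p,np.radians(yaw)];t=w(pp,[u[0],u[1],z])[0]
    d=M.T@(t-s["eef_pos"]);cy=np.degrees(np.arctan2(M[1,0],M[0,0]))
    l=w([0,0,0],[0,0,0]);dx=s["eef_pos"]-np.array([*p,0]);a=np.radians(yaw)
    print("t",s["time"],"pos",np.round(s["eef_pos"],4),"tool delta",np.round(d,4),"yaw",round(cy,2),"rot about tool z",round(cy-(90+yaw),2),"tilt",np.round(M[:,2],3),
      "unit xy",np.round([np.cos(a)*dx[0]+np.sin(a)*dx[1],-np.sin(a)*dx[0]+np.cos(a)*dx[1]],4),"F",np.round(s["force"],2),"w",s["gripper_width"])
E
python3 -c "
from h import *
to((0,-.009),.1)"
```

```text
time: 1.2
eef_pos: [0.3677, -0.2942, 0.2057]
eef_rot: [3.096, 0.529, 0.0]
force: [1.0, -0.2, -0.2]
gripper_width: 0.0335
time: 1.9
eef_pos: [0.5073, -0.0372, 0.2057]
eef_rot: [3.096, 0.529, 0.001]
force: [0.6, -0.6, 0.4]
gripper_width: 0.0002
time: 2.7
eef_pos: [0.5067, -0.0388, 0.2055]
eef_rot: [2.339, 2.097, 0.0]
force: [0.1, 0.8, -0.4]
gripper_width: 0.0004
t 2.7 pos [ 0.5067 -0.0388  0.2055] tool delta [0.0409 0.0083 0.1055] yaw 83.74 rot about tool z -16.86 tilt [ 0. -0. -1.] unit xy [-0.0199 -0.0457] F [ 0.09  0.81 -0.45] w 0.0003625888427743086
```

```bash
python3 -m jog '[{"xyz":[0.041,0.0083,0],"angular":[0,0,0],"claw":1},{"xyz":[0,0,0],"angular":[0,0,-8.4],"claw":1},{"xyz":[0,0,0],"angular":[0,0,-8.4],"claw":1},{"xyz":[0,0,0.045],"angular":[0,0,0],"claw":1},{"xyz":[0,0,0.045],"angular":[0,0,0],"claw":1},{"xyz":[0,0,0],"angular":[0,0,0],"claw":1}]'
python3 - <<'E'
from h import *
to((0,-.009),.079)
for c in("side","top"):
    im=arm.camera(c)[:,:,::-1]
    cv2.imwrite(f"pics/{c}1.png",cv2.resize(im[100:300,130:380],None,fx=3,fy=3,interpolation=cv2.INTER_CUBIC))
E
```

```text
time: 3.3
eef_pos: [0.5167, 0.0008, 0.1114]
eef_rot: [-2.011, -2.406, 0.006]
force: [-0.7, 0.2, 0.6]
gripper_width: 0.0003
t 3.3 pos [0.5167 0.0008 0.1114] tool delta [-0.0004  0.003   0.0323] yaw 100.22 rot about tool z -0.38 tilt [-0.007  0.001 -1.   ] unit xy [-0.0027 -0.0086] F [-0.75  0.18  0.63] w 0.00028416685907211014
```

View pics/side1.png

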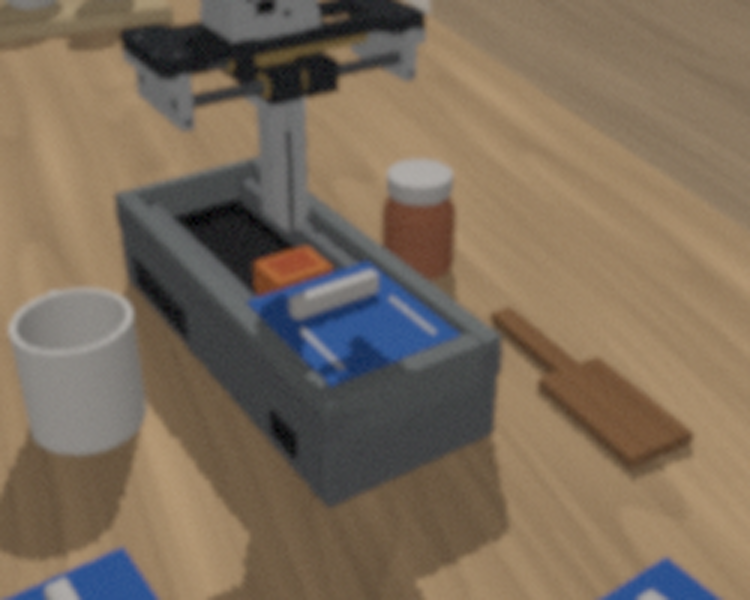

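View pics/top1.png

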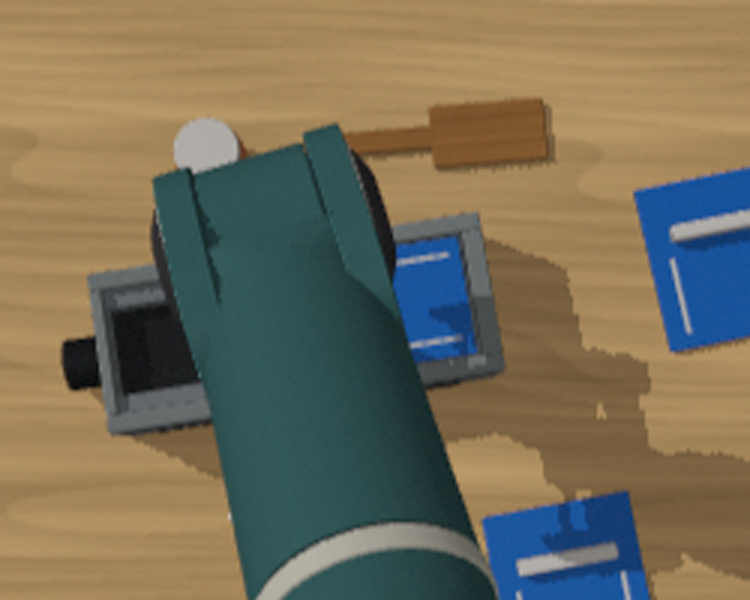

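The fingertips hang at about (285,225) in the side crop, directly above the orange tab at (293,262). Before pressing, I'll check the predicted pixels.

Run:
```python
from h import *
f=lambda P:(proj("side",P)-[130,100]+.5)*3
p=[.5178,.0098,np.radians(10.6)]
print("tip",f(arm.sense()["eef_pos"]),"tab corners",f(w(p,[[x,y,.079] for x in(-.022,.022) for y in(-.027,.009)])),"rib",f(w(p,[[-.032,-.07,.09],[.032,-.07,.09]])),"rim",f(w(p,[[-.065,-.16,.08],[.065,-.16,.08]])))
to((0,-.009),.079)
```

```text
tip [[289.76917853 217.5734814 ]] tab corners [[276.33621885 286.18732167]
 [251.35394611 263.25447046]
 [332.59067801 267.70223549]
 [306.40647528 246.03688833]] rib [[294.31039083 306.1032017 ]
 [379.03464376 277.12467584]] rim [[322.85084288 411.78185499]
 [503.42948121 339.00784959]]
t 3.4 pos [0.5198 0.0013 0.1163] tool delta [-0.0003 -0.0003  0.0373] yaw 100.23 rot about tool z -0.37 tilt [-0.001  0.001 -1.   ] unit xy [ 0.0004 -0.0087] F [-0.    0.38  1.09] w 0.00023386658150882192
```

```bash
python3 -m jog '[{"xyz":[0,0,0.015],"angular":[0,0,0],"claw":1},{"xyz":[0,0,0.015],"angular":[0,0,0],"claw":1},{"xyz":[0,0,0.005],"angular":[0,0,0],"claw":1},{"xyz":[0,0,0.004],"angular":[0,0,0],"claw":1},{"xyz":[0,0,0.003],"angular":[0,0,0],"claw":1},{"xyz":[0,0,0.002],"angular":[0,0,0],"claw":1},{"xyz":[0,0,0],"angular":[0,0,0],"claw":1}]'
python3 -m jog '[{"xyz":[0,0,0.002],"angular":[0,0,0],"claw":1},{"xyz":[0,0,0.002],"angular":[0,0,0],"claw":1},{"xyz":[0,0,0],"angular":[0,0,0],"claw":1}]'
python3 -c "
from h import *
to((0,-.009),.067)"
```

```text
time: 4.1
eef_pos: [0.5198, 0.0011, 0.0714]
eef_rot: [2.015, 2.41, 0.0]
force: [0.2, 1.0, -0.1]
gripper_width: 0.0004
time: 4.4
eef_pos: [0.5199, 0.0011, 0.0674]
eef_rot: [2.015, 2.41, 0.001]
force: [0.1, -0.8, 0.1]
gripper_width: 0.0006
t 4.4 pos [0.5199 0.0011 0.0674] tool delta [-0.0001 -0.0004  0.0004] yaw 100.21 rot about tool z -0.39 tilt [ 0.  0. -1.] unit xy [ 0.0004 -0.0089] F [ 0.12 -0.82  0.06] w 0.0005765642448029105
```

```bash
python3 -m jog '[{"xyz":[0,0,0.001],"angular":[0,0,0],"claw":1},{"xyz":[0,0,0],"angular":[0,0,0],"claw":1}]'
python3 -m jog '[{"xyz":[0,0,0.001],"angular":[0,0,0],"claw":1},{"xyz":[0,0,0],"angular":[0,0,0],"claw":1}]'
python3 -c "
from h import *
to((0,-.009),.067)
im=arm.camera('side')[:,:,::-1]
cv2.imwrite('pics/side2.png',cv2.resize(im[145:275,160:310],None,fx=4.5,fy=4.5,interpolation=cv2.INTER_CUBIC))"
```

```text
time: 4.6
eef_pos: [0.5199, 0.0011, 0.0671]
eef_rot: [2.014, 2.41, 0.0]
force: [-5.5, -0.1, 15.5]
gripper_width: 0.0004
time: 4.8
eef_pos: [0.52, 0.0011, 0.0669]
eef_rot: [2.014, 2.41, -0.0]
force: [-11.3, -0.9, 35.0]
gripper_width: 0.0003
t 4.8 pos [0.52   0.0011 0.0669] tool delta [-0.     -0.0006 -0.0001] yaw 100.22 rot about tool z -0.38 tilt [ 0.001 -0.001 -1.   ] unit xy [ 0.0006 -0.009 ] F [-11.31  -0.86  35.04] w 0.00028025029896516177
```

View pics/side2.png

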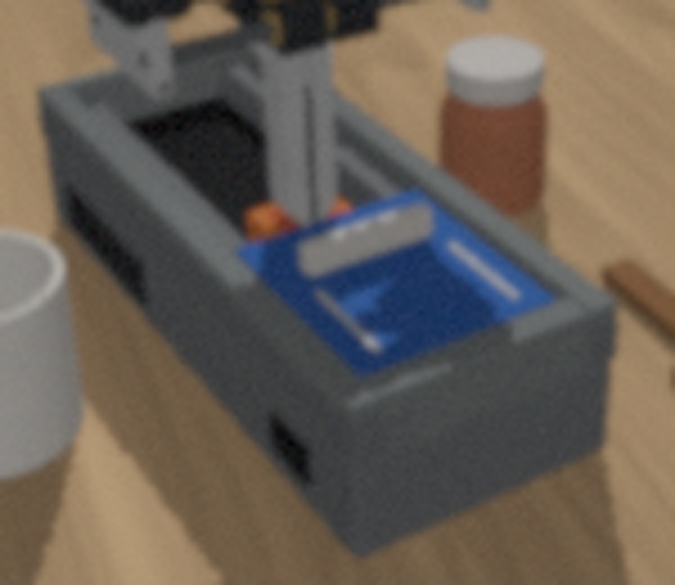

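The stop was reached: 35 N at z = 66.9 mm, with the tab visibly down at crop (300,215). Next I'll lift, move behind the rib and open the fingers partly for a wide push.

```bash
python3 -m jog '[{"xyz":[0,0,-0.03],"angular":[0,0,0],"claw":1},{"xyz":[0,0,-0.03],"angular":[0,0,0],"claw":1},{"xyz":[-0.042,0,0],"angular":[0,0,-0.4],"claw":0.7},{"xyz":[-0.042,0,0],"angular":[0,0,0],"claw":0.7},{"xyz":[0,0,0],"angular":[0,0,0],"claw":0.7},{"xyz":[0,0,0],"angular":[0,0,0],"claw":0.7},{"xyz":[0,0,0],"angular":[0,0,0],"claw":0.7}]'
python3 - <<'E'
from h import *
to((0,-.094),.0795)
for c in("side","top"):
    im=arm.camera(c)[:,:,::-1]
    cv2.imwrite(f"pics/{c}3.png",cv2.resize(im[100:300,130:380],None,fx=3,fy=3,interpolation=cv2.INTER_CUBIC))
E
```

```text
time: 5.55
eef_pos: [0.5346, -0.0807, 0.1253]
eef_rot: [-2.005, -2.418, -0.0]
force: [0.2, -0.0, 0.1]
gripper_width: 0.0279
t 5.55 pos [ 0.5346 -0.0807  0.1253] tool delta [-0.002   0.0001  0.0458] yaw 100.67 rot about tool z 0.07 tilt [-0.     0.001 -1.   ] unit xy [-0.0001 -0.092 ] F [ 0.16 -0.01  0.08] w 0.027891442367444345
```

View pics/side3.png

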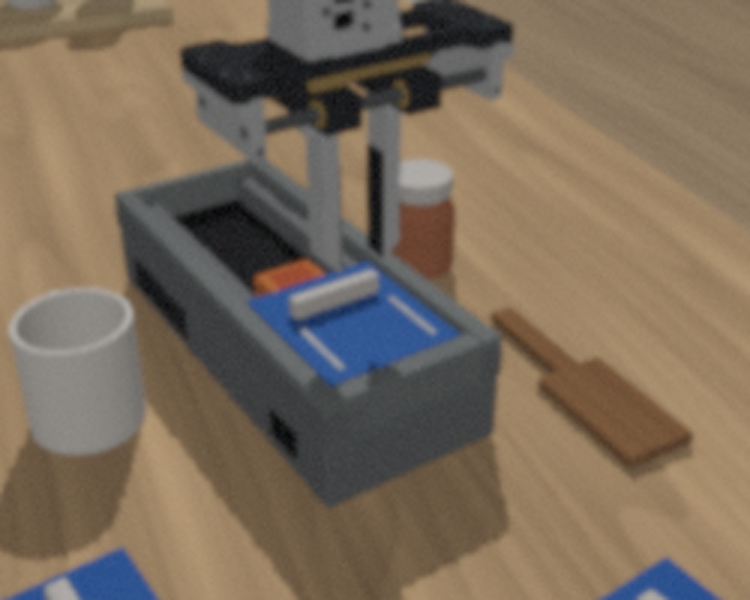

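The tab stays down after release: its top is at crop (288,275), lower than before. Now descend behind the rib.

```bash
python3 -m jog '[{"xyz":[-0.002,0,0.02],"angular":[0,0,0],"claw":0.7},{"xyz":[0,0,0.015],"angular":[0,0,0],"claw":0.7},{"xyz":[0,0,0.010],"angular":[0,0,0],"claw":0.7},{"xyz":[0,0,0],"angular":[0,0,0],"claw":0.7},{"xyz":[0,0,0],"angular":[0,0,0],"claw":0.7}]'
python3 - <<'E'
from h import *
to((0,-.08),.0795)
for c in("side",):
    im=arm.camera(c)[:,:,::-1]
    cv2.imwrite(f"pics/{c}4.png",cv2.resize(im[145:275,160:310],None,fx=4.5,fy=4.5,interpolation=cv2.INTER_CUBIC))
E
```

```text
time: 6.15
eef_pos: [0.5353, -0.0832, 0.0806]
eef_rot: [-2.006, -2.418, -0.0]
force: [-0.4, -0.3, -0.2]
gripper_width: 0.028
t 6.15 pos [ 0.5353 -0.0832  0.0806] tool delta [ 0.0147 -0.0001  0.0011] yaw 100.64 rot about tool z 0.04 tilt [-0.  0. -1.] unit xy [ 0.0001 -0.0947] F [-0.36 -0.26 -0.16] w 0.028014606965602342
```

View pics/side4.png

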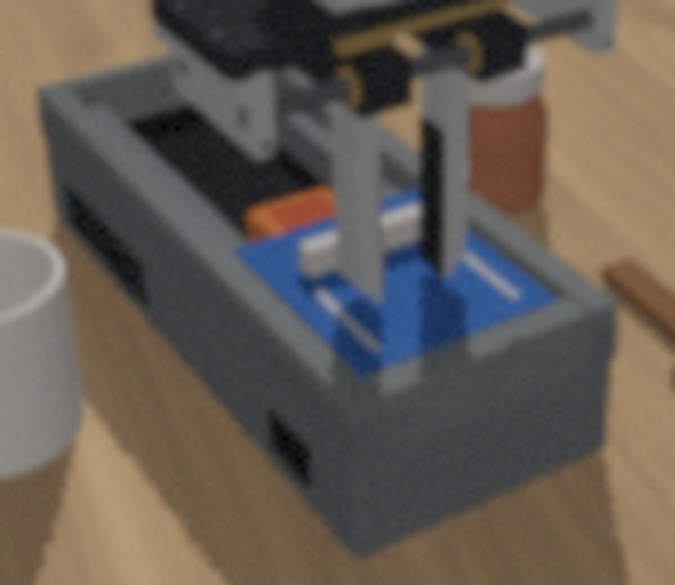

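Both fingers are behind the rib and clear of the plate. Now push.

```bash
python3 -m jog '[{"xyz":[0.008,0,0],"angular":[0,0,0],"claw":0.7},{"xyz":[0.008,0,0],"angular":[0,0,0],"claw":0.7},{"xyz":[0.006,0,0],"angular":[0,0,0],"claw":0.7},{"xyz":[0.006,0,0],"angular":[0,0,0],"claw":0.7},{"xyz":[0.006,0,0],"angular":[0,0,0],"claw":0.7},{"xyz":[0,0,0],"angular":[0,0,0],"claw":0.7}]'
python3 - <<'E'
from h import *
to((0,.047),.0805)
for c in("side",):
    im=arm.camera(c)[:,:,::-1]
    cv2.imwrite(f"pics/{c}5.png",cv2.resize(im[145:275,160:310],None,fx=4.5,fy=4.5,interpolation=cv2.INTER_CUBIC))
E
```

```text
time: 6.8
eef_pos: [0.5288, -0.0491, 0.0805]
eef_rot: [-2.005, -2.418, -0.0]
force: [-0.1, 0.5, 0.6]
gripper_width: 0.0279
t 6.8 pos [ 0.5288 -0.0491  0.0805] tool delta [1.07e-01 2.00e-04 1.00e-04] yaw 100.68 rot about tool z 0.08 tilt [-0.  0. -1.] unit xy [-0.   -0.06] F [-0.11  0.55  0.6 ] w 0.027883543012898294
```

View pics/side5.png

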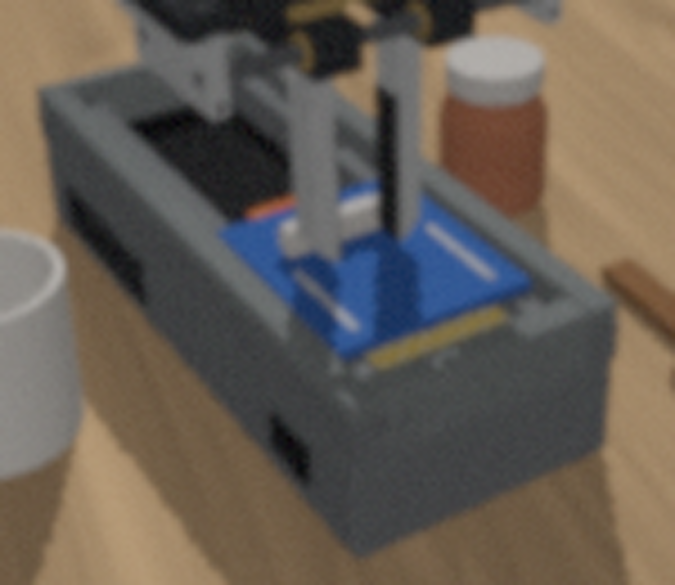

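The cover is sliding flat over the tab, and the yellow filter is showing behind its trailing edge at about (440,340). I'll keep pushing.

```bash
python3 -m jog '[{"xyz":[0.008,0,0],"angular":[0,0,0],"claw":0.7},{"xyz":[0.008,0,0],"angular":[0,0,0],"claw":0.7},{"xyz":[0.008,0,0],"angular":[0,0,0],"claw":0.7},{"xyz":[0.008,0,0],"angular":[0,0,0],"claw":0.7},{"xyz":[0.008,0,0],"angular":[0,0,0],"claw":0.7},{"xyz":[0.008,0,0],"angular":[0,0,0],"claw":0.7},{"xyz":[0.006,0,0],"angular":[0,0,0],"claw":0.7},{"xyz":[0,0,0],"angular":[0,0,0],"claw":0.7}]'
python3 -m jog '[{"xyz":[0.008,0,0],"angular":[0,0,0],"claw":0.7},{"xyz":[0.008,0,0],"angular":[0,0,0],"claw":0.7},{"xyz":[0.008,0,0],"angular":[0,0,0],"claw":0.7},{"xyz":[0.008,0,0],"angular":[0,0,0],"claw":0.7},{"xyz":[0.008,0,0],"angular":[0,0,0],"claw":0.7},{"xyz":[0.008,0,0],"angular":[0,0,0],"claw":0.7},{"xyz":[0.005,0,0],"angular":[0,0,0],"claw":0.7},{"xyz":[0,0,0],"angular":[0,0,0],"claw":0.7}]'
python3 - <<'E'
from h import *
to((0,.047),.0805)
for c in("side",):
    im=arm.camera(c)[:,:,::-1]
    cv2.imwrite(f"pics/{c}6.png",cv2.resize(im[145:275,160:310],None,fx=4.5,fy=4.5,interpolation=cv2.INTER_CUBIC))
E
```

```text
time: 7.65
eef_pos: [0.5189, 0.004, 0.0805]
eef_rot: [-2.005, -2.418, -0.0]
force: [-0.0, 0.1, -0.2]
gripper_width: 0.028
time: 8.45
eef_pos: [0.5091, 0.0559, 0.0805]
eef_rot: [-2.005, -2.418, -0.0]
force: [0.1, 0.3, 0.5]
gripper_width: 0.0282
t 8.45 pos [0.5091 0.0559 0.0805] tool delta [ 0.      0.0001 -0.    ] yaw 100.68 rot about tool z 0.08 tilt [-0.  0. -1.] unit xy [-0.0001  0.047 ] F [0.07 0.29 0.5 ] w 0.028198341512366037
```

View pics/side6.png

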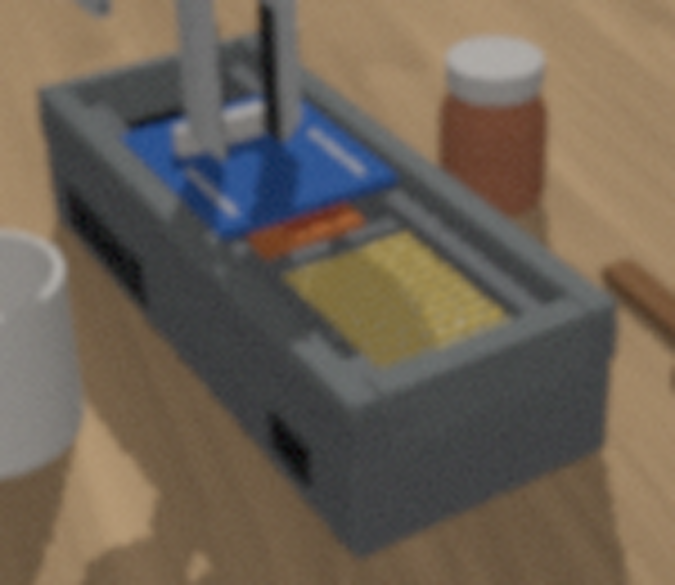

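The filter is fully clear and the cover lies flat. Next I'll back off, lift, and swing away to check from above.

```bash
python3 -m jog '[{"xyz":[-0.008,0,0],"angular":[0,0,0],"claw":0.7},{"xyz":[0,0,-0.04],"angular":[0,0,0],"claw":0.7},{"xyz":[0,0,-0.045],"angular":[0,0,0],"claw":0.7},{"xyz":[0,0,-0.045],"angular":[0,0,0],"claw":0.7},{"xyz":[-0.045,0,0],"angular":[0,0,0],"claw":0.7},{"xyz":[-0.045,0,0],"angular":[0,0,0],"claw":0.7},{"xyz":[-0.045,0,0],"angular":[0,0,0],"claw":0.7},{"xyz":[-0.045,0,0],"angular":[0,0,0],"claw":0.7}]'
python3 -m jog '[{"xyz":[-0.045,0,0],"angular":[0,0,0],"claw":0.7},{"xyz":[-0.045,0,0],"angular":[0,0,0],"claw":0.7},{"xyz":[-0.045,0,0],"angular":[0,0,0],"claw":0.7},{"xyz":[-0.045,0,0],"angular":[0,0,0],"claw":0.7},{"xyz":[0,0,0],"angular":[0,0,0],"claw":0.7}]'
python3 - <<'E'
from h import *
for c in("side","top"):
    im=arm.camera(c)[:,:,::-1].copy()
    cv2.imwrite(f"pics/{c}7.png",cv2.resize(im[100:300,130:380],None,fx=3,fy=3,interpolation=cv2.INTER_CUBIC))
    hsv=cv2.cvtColor(im,cv2.COLOR_BGR2HSV)
    b=cv2.morphologyEx(cv2.inRange(hsv,(105,150,60),(130,255,255)),cv2.MORPH_CLOSE,np.ones((9,9)))
    n,l,st,ce=cv2.connectedComponentsWithStats(b)
    for k in range(1,n):
        if st[k,4]>300:
            g=back(c,np.argwhere(l==k)[:,::-1].astype(float),.076)[:,:2]
            r=cv2.minAreaRect((g*1000).astype(np.float32));d=np.array(r[0])-[517.8,9.8];a=np.radians(10.6)
            print(c,r,"unit y mm",-np.sin(a)*d[0]+np.cos(a)*d[1])
E
```

```text
time: 9.3
eef_pos: [0.5437, -0.1328, 0.2106]
eef_rot: [2.007, 2.416, -0.0]
force: [0.1, 0.7, 0.6]
gripper_width: 0.0284
time: 9.8
eef_pos: [0.5754, -0.3145, 0.2092]
eef_rot: [-2.016, -2.409, 0.003]
force: [-0.8, 0.1, -1.6]
gripper_width: 0.0283
side ((513.1246948242188, 50.944068908691406), (90.95388793945312, 117.150146484375), 10.026544570922852) unit y mm 41.301988439809506
side ((312.6046447753906, -282.081787109375), (118.43335723876953, 107.8387222290039), 11.958436965942383) unit y mm -249.15496358972564
side ((549.1555786132812, -389.3531494140625), (121.80941772460938, 105.71034240722656), 12.957212448120117) unit y mm -398.10964131861215
top ((572.91552734375, -311.155517578125), (132.77951049804688, 71.50169372558594), 12.770313262939453) unit y mm -325.61709942674537
top ((510.40435791015625, 49.98199462890625), (96.516357421875, 110.02674865722656), 10.4700288772583) unit y mm 40.856741271164516
top ((311.212158203125, -211.96446228027344), (132.87232971191406, 116.29202270507812), 11.701496124267578) unit y mm -179.9780166417216
```

View pics/side7.png

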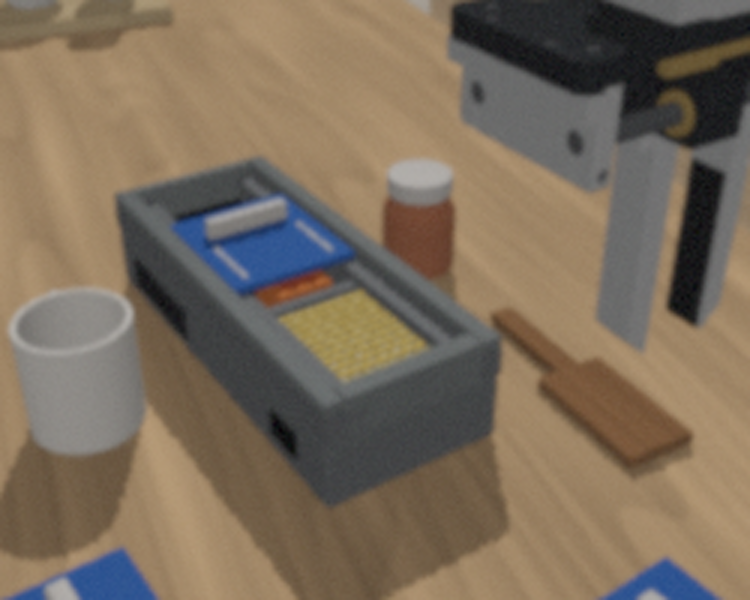

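View pics/top7.png

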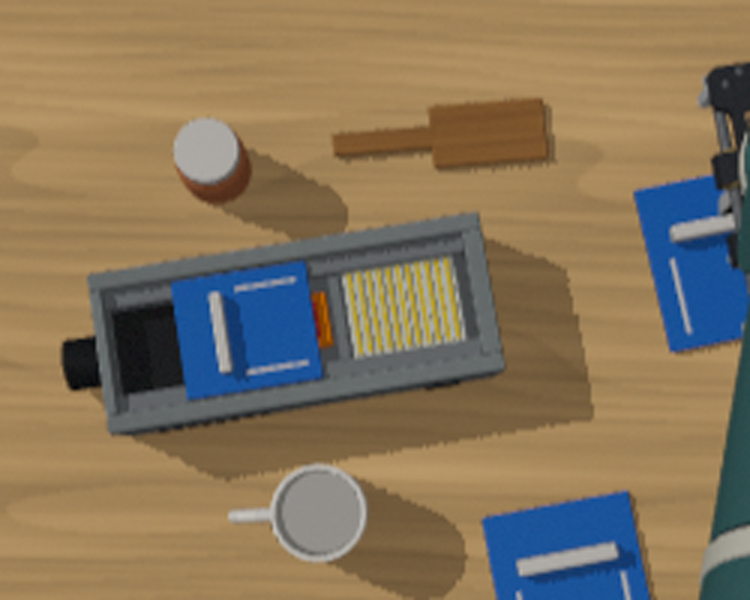

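The filter is fully exposed, at top crop (405,308). The cover lies flat and square at unit y ≈ +41 mm, the tab is down, and the bystanders haven't moved. I'm handing the job in.

```bash
python3 -c "
from bench import arm
print(arm.close_job())"
```

```text
the job is handed in; nothing more can be done
None
```

The job is done and handed in at about 10 s of the 38 s allowed.

- **Tab:** I pressed the orange tab down with closed fingertips until it hit its stop, with the fingertips at 66.9 mm and 35 N on the tool. It stayed in after I let go.
- **Cover:** I then pushed the white rib of the small blue cover, the one on the unit, with both fingertips. It slid over the tab with almost no force.
- **Last checks:** With the arm withdrawn, the top camera put the cover at unit y ≈ +41 mm and the side camera agreed; the filter is clear past +16 mm. The cover was lying flat and square on the runners, with the whole filter visible. The jar, mug and paddle looked unmoved.

One check disagreed. My hand-picked side-view corners fitted the unit's pose worse than the top view, by about 4 mrad and 3–5 mm. I relied on the top view, and the tab contact height and the later pictures bore it out.

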